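# Load the solder dispenser and snap its hood on

## Task

Load the solder dispenser: stand the spool of solder upright on the round black pad in the middle of the grey base, between the four small brass studs, and let go of it, then set the orange hood over it, square to the base, and press the hood straight down until both black clip arms have snapped under the lips at the two ends of the base. Leave the hood fully home and let go, and do not push the tape, the foil roll or the red chip tub about.

Things in the scene. Friction and masses are not known exactly. Their poses are not given: they have to be found in the camera images.
- dispenser_base: Grey base, 130 (x) x 86 (y) x 26 mm high, fixed to the bench. Origin: centre of its underside; x along its long side, z up. Each short end (x = +-65) has an overhanging lip 7 mm thick, top edge rounded, underside at z = 19, for the hood's clips. On top, near the corners (x = +-51, y = +-30), four round-topped grey posts 7 mm thick, 12 mm high, fit inside the hood (1.5 mm clear).
- base_seat (a point): Centre of the round black pad where the spool stands, in the middle of the base's top face, 26 mm above the base's origin, same axes. Round it stand four round-topped brass studs, 6 mm thick, 9 mm high, at x = +-23.5, y = +-24.5, 2 mm clear of a centred spool.
- spool: Spool of solder, pale plastic with silver wire, diameter 58 mm, 45 mm high, about 0.45 kg, standing upright. Origin: centre of its underside; z up. A plain cylinder for gripping, taken round its flanges from above.
- hood: Orange hood, open below, about 0.2 kg: 118 (x) x 97 (y) mm, flat top at z = 78, 142 mm over the two black clip arms outside its short ends. Origin: centre of its underside, level with the lower edges of its long walls, on which it stands; z up. The long walls straddle the base, 2 mm clear each side; the short walls end at z = 20 and sit on the base's top. Same either way round.
- hood_grip (a point): Top centre of the hood's black grip rib (along x, 70 long, 20 wide, z = 78 to 104 on the hood), 104 mm above the hood's origin. Hood's x axis goes along the base's, either way. Home, the hood's origin is 6 mm above the base's (this point 110); resting unsnapped on the lips, 16 to 24 mm. Snapping takes a push of about 6 to 18 N over the centre, up to 22 N if set off-centre.
- clip_a (a joint): Clip arm at the hood's +x end, 30 mm wide, hinged 46 mm above the hood's underside and sprung shut: 0 = closed (hanging straight); grows in rad as its lower end is pushed outwards, about 0.09 while its nose passes the lip, then back to 0 when it has snapped.
- clip_b (a joint): The same clip arm at the hood's -x end.
- grey_tape: Roll of grey tape, 103 mm wide, 48 mm high, lying flat; a bystander to leave alone. Origin: centre of its underside.
- foil_roll: Flat black and copper roll of foil, 68 mm wide, 10 mm high; a bystander to leave alone. Origin: centre of its underside.
- ruby_tub: Clear tub of red glass chips, 88 x 127 x 52 mm; a bystander to leave alone. Origin: centre of its underside.

How it is judged (in metres and radians):
On the way:
1. the spool stands upright between the studs on the base, let go (horizontal distance between spool and dispenser_base below 0.005 m and angle between spool's own z axis and vertical below 0.08 rad and z of spool in the frame of dispenser_base between 0.022 and 0.03 m and contact force between the fingers and spool below 0.1 N), for 0.2 s.
At the end, for the whole second after the job is handed in: Hood home on the base: origin 3-8.5 mm above the base's, under 5 mm off sideways, x axes within 0.07 rad (either way round), tilt under 0.05 rad, both clips under 0.04 rad. Spool under it: tilt under 0.08 rad, underside 22-30 mm above the base's, under 5 mm off centre. Both at rest (horizontal distance between each of hood, spool and dispenser_base below 0.005 m and angle between the x axis of hood and the x axis of dispenser_base, either way round below 0.07 rad and angle between hood's own z axis and vertical below 0.05 rad and z of hood in the frame of dispenser_base between 0.003 and 0.0085 m and value of joint each of clip_a, clip_b below 0.04 rad and angle between spool's own z axis and vertical below 0.08 rad and z of spool in the frame of dispenser_base between 0.022 and 0.03 m and linear speed of each of hood, spool below 0.01 m/s); the robot touches nothing.
It fails at once if the roll of grey tape, the foil roll or the red chip tub is pushed more than 30 mm from where it stood (distance of any of grey_tape, foil_roll, ruby_tub from where it was at the start of the episode above 0.03 m).
It also fails if it takes over 64 s, if anything falls off the work surface, if the arm or the gripper's body presses on something with over 40 N, if the wrist force passes 120 N, or if a joint passes its speed limit or range.

## Robot

A 6-joint arm with a two-finger parallel gripper is mounted at the origin on a cart in front of the work surface, level with it; the furniture and walls round the work are solid. World frame = base frame: x ahead of the robot, y to its left, z up, the work surface at z = 0. Lengths are in mm, angles in degrees, forces in N, time in s.
With the tool pointing down it reaches from about 300 to 850 mm from the base axis. Payload 4.2 kg.
Tool frame: the origin (TCP) lies midway between the tips of the shut fingers; the grasp point (between the pads) lies 19 mm behind it; z points along the fingers, y is the line along which they close (so a half turn about z gives the same grasp; the last joint's range is limited). The gripper opens to 91 mm and grips with 3 to 60 N. Pads are 32 mm wide; open, the fingers measure 118 mm over their backs; the gripper's body (76 mm by 178 mm) begins 60 mm behind the grasp point.
Start: joints at [64.744, 18.312, 89.639, -0, 72.044, -1.146], TCP at [234.886, 524.854, 213.976] pointing down, gripper open.
Joint ranges: [-177.97, 177.97], [-48.28, 115.42], [12.27, 149.76], [-77.06, 257.06], [2.81, 150.46], [-146.56, 146.56]. Speed limits (degrees/s): [147.25, 147.25, 180, 180, 180, 180].

## Interface

Orientations are given as [roll, pitch, yaw] about the fixed x, y, z axes, in that order (R = Rz(yaw) Ry(pitch) Rx(roll)).
In Python, from workcell import env gives the robot as it stands.
- The arm moves only by the shell command python3 drive.py 'ROWS' [OPENING] [FORCE]. ROWS is a JSON object whose key "rows" holds a list of rows, 1 to 8 of them, each of 6 numbers: dx, dy, dz in shares of the most that a row can go, 1 being 50 mm, then a rotation vector rx, ry, rz in units of 2 degrees; each row shifts and turns the commanded pose from where the row before left it, along the tool's axes as they then stand; what a row does not reach is not made up. A row lasts 1/10 s, in which the tool goes at most 50 mm and 8.59 degrees, less where a joint would pass 70% of its speed; a pose out of reach is approached as far as the arm can. OPENING is the finger opening in mm, set as the command begins (- or left out keeps the last). The fingers move at their own pace and stop on an object; FORCE is the grip in N (left out, the last holds). Time passes only in rows, so rows that do not move let the fingers close. It prints the time, the measured TCP pose, the force, the opening and the grip force at its end. Input that does not fit is refused with a message, and nothing moves.
- env.state(): the state, without advancing time (a new reading comes with each control period).
- env.grab_frame(name): name is "scene" or "top"; returns the picture (420x560x3 uint8, blue, green, red); there is no depth.
- env.camera_model(name): a dict with "fx", "fy", "cx", "cy" (pixels), "T" (4x4, takes a point from camera to world coordinates). Camera axes: x right, y up, looking along -z (the intrinsics and any distortion apply to the point x, -y, -z); pixel columns grow to the right and rows downward; lengths in mm; the calibration is good to about 2 mm. A picture is of the moment at which its call begins. camera_model takes no time and is no camera call.
- env.job_done(): hands the job in; it is judged then, once.
The state is a dict: "time_s": time; "qpos": joint angles; "qvel": joint speeds; "effort": joint torques, N m; "ee_pos": TCP position; "ee_rot": TCP orientation; "force": force on the tool from outside, world axes, zero at the start; "torque": the same for the moment, N m; "gripper_width": finger opening in mm; "gripper_force": force on a finger pad.
Only numpy, scipy, OpenCV 4.12 (cv2) and the standard library are available. Lean on these libraries where they do the work, as an engineer would, in place of code of your own. Each camera call takes 0.05 s, during which the arm holds its last target. There are 200 camera calls.

## Working session

There is one attempt and no reset: what is moved stays moved. The work goes in short steps, Python scripts to look and compute and a shell command to move; the robot and the scene stay as the last step left them, time stands still between calls to the robot, and variables do not carry over. Pictures are saved under pics/ and viewed, at most 10 in all, crops included, and the job is handed in when it is done.

```bash
ls; mkdir -p pics
python3 - <<'E'
from workcell import env
import cv2
s=env.state();print(s)
for n in("scene","top"):
    cv2.imwrite(f"pics/{n}0.png",env.grab_frame(n));print(n,env.camera_model(n))
E
```

```text
drive.py
pics
workcell.py
{'time_s': 0.0, 'qpos': array([ 6.47439666e+01,  1.83543718e+01,  8.97062793e+01, -1.10604690e-03,
        7.20428695e+01, -1.14645296e+00]), 'qvel': array([ 0.07511846,  0.00634278, -0.10128087,  0.08721891,  0.05891204,
        0.02341489]), 'effort': array([-7.71537325e-04, -4.12455726e+01, -2.31975657e+01,  7.27217761e-02,
        4.54355031e-02, -1.42866811e-04]), 'ee_pos': array([234.67583693, 524.38704224, 213.09375828]), 'ee_rot': array([-1.79896479e+02, -1.01990141e-03,  1.55890761e+02]), 'force': array([ 0.16834112, -0.17626545,  0.00317998]), 'torque': array([-0.00721329, -0.02866211, -0.0228015 ]), 'gripper_force': 0.0, 'gripper_width': 91.38623532716213}
scene {'fx': 507.8373603049823, 'fy': 507.8373603049823, 'cx': 275.56100561663743, 'cy': 219.7960308460643, 'T': array([[ 6.46114171e-01,  4.70865033e-01, -6.00685107e-01,
        -3.01823539e+02],
       [-7.63217524e-01,  4.04737067e-01, -5.03673424e-01,
        -6.37159110e+02],
       [ 5.95732520e-03,  7.83883937e-01,  6.20878800e-01,
         9.73618896e+02],
       [ 0.00000000e+00,  0.00000000e+00,  0.00000000e+00,
         1.00000000e+00]])}
top {'fx': 399.9975128816373, 'fy': 399.9975128816373, 'cx': 277.7262221274532, 'cy': 211.91478878533047, 'T': array([[ 1.10050746e-02,  9.98521728e-01, -5.32282490e-02,
         4.75728802e+02],
       [-9.99868039e-01,  1.16248211e-02,  1.13476236e-02,
         9.18755402e+01],
       [ 1.19496176e-02,  5.30963435e-02,  9.98517894e-01,
         1.13769913e+03],
       [ 0.00000000e+00,  0.00000000e+00,  0.00000000e+00,
         1.00000000e+00]])}
```

View pics/scene0.png

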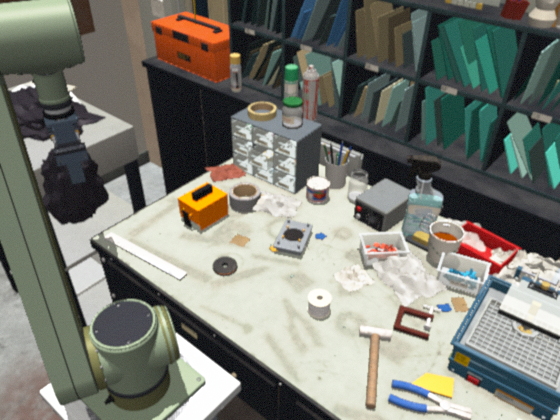

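View pics/top0.png

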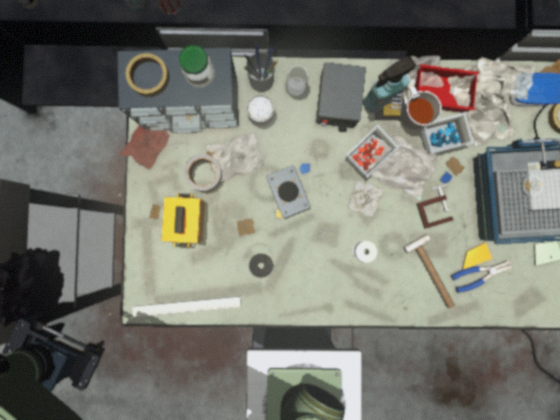

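The scene view shows the spool near (319,304), the base near (293,236) and the hood near (203,207). In the top view they are at (366,252), (289,191) and (182,220). I'll enlarge crops of each.

Run:
```python
import cv2,numpy as np
t=cv2.imread("pics/top0.png");s=cv2.imread("pics/scene0.png")
def c(im,u,v,w,k): return cv2.resize(im[v:v+w,u:u+w],None,fx=k,fy=k,interpolation=cv2.INTER_CUBIC)
def lab(im,u,v,k):
    for i in range(0,im.shape[1],10*k):
        cv2.line(im,(i,0),(i,4),(0,0,255),1);cv2.putText(im,str(u+i//k),(i,14),0,.33,(0,0,255),1)
        cv2.line(im,(0,i),(4,i),(0,0,255),1);cv2.putText(im,str(v+i//k),(5,i+4),0,.33,(0,0,255),1)
    return im
def cc(im,u,v,w): k=264//w; o=lab(c(im,u,v,w,k),u,v,k); return cv2.resize(cv2.copyMakeBorder(o,0,264-o.shape[0],0,264-o.shape[0],0),(264,264))
a=np.hstack([cc(t,262,158,60),cc(t,152,190,60),cc(t,344,230,44)])
b=np.hstack([cc(s,262,206,66),cc(s,170,174,66),cc(s,297,280,44)])
cv2.imwrite("pics/m0.png",np.vstack([a,b]))
```

```text
(no output)
```

View pics/m0.png

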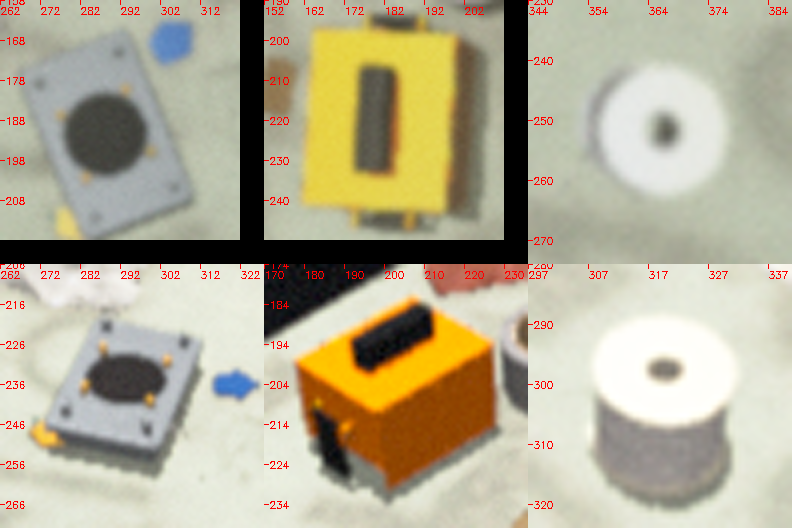

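Readings in image pixels:
- **Base:** pad centre at top (288.3,191.4) and scene (293.5,234.8), with studs and posts distinct in both views.
- **Hood:** the top-face corners are clear, with the long side roughly vertical in the top view.
- **Spool:** top centre at top (366.1,251.4) and scene (319.4,297.4).

Next I fit the poses from both views.

```bash
cat > h.py <<'E'
import numpy as np
from workcell import env
from scipy.optimize import least_squares
from scipy.spatial.transform import Rotation as R
def proj(n,P):
    m=env.camera_model(n);T=m["T"];p=(np.atleast_2d(P)-T[:3,3])@T[:3,:3]
    return np.c_[m["cx"]-m["fx"]*p[:,0]/p[:,2],m["cy"]+m["fy"]*p[:,1]/p[:,2]]
def px(o,k,L): return np.array(o)+(np.array(L,float)+.5)/k-.5
def fit(model,obs,x0):
    "model Nx3; obs {cam: pixels}, assigned by nearest; pose x,y,z,yaw"
    def f(p,full=False):
        c,s=np.cos(p[3]),np.sin(p[3]);W=model@np.array([[c,s,0],[-s,c,0],[0,0,1]])+p[:3];r=[]
        for n,o in obs.items():
            q=proj(n,W);d=o[:,None]-q[None];j=(d**2).sum(2).argmin(1);r.append(d[range(len(o)),j])
        return np.vstack(r).ravel()
    b=min((least_squares(f,[*x0,a]) for a in np.radians(range(-90,90,15))),key=lambda r:r.cost)
    return b.x[:3].round(1),np.degrees(b.x[3]).round(2),"rms px",np.sqrt((b.fun**2).mean()).round(2)
def go(x,y,z,yaw):
    "remaining move to a tool-down pose: shift in present tool axes, and turn vector"
    s=env.state();A=R.from_euler('xyz',s["ee_rot"],degrees=True);B=R.from_euler('xyz',[180,0,yaw],degrees=True)
    print("now",s["ee_pos"].round(1),s["ee_rot"].round(2),"t",round(s["time_s"],2),"F",s["force"].round(1),"w",round(s["gripper_width"],1),round(s["gripper_force"],1))
    print("shift",A.inv().apply(np.array([x,y,z])-s["ee_pos"]).round(1),"turn",(A.inv()*B).as_rotvec(degrees=True).round(2))
E
python3 - <<'E'
from h import *
o=(262,158);so=(262,206)
studs=[[60,115],[125,89],[151,152],[86,178]];posts=[[40,84],[118,53],[174,187],[96,218]]
ss=[[103,84],[166,96],[150,135],[84,121]];sp=[[106,63],[183,79],[147,165],[67,148]]
S=[[a*23.5,b*24.5,9] for a in(1,-1) for b in(1,-1)];P=[[a*51,b*30,12] for a in(1,-1) for b in(1,-1)]
print("base seat",fit(np.array(S+P),{"top":px(o,4,studs+posts),"scene":px(so,4,ss+sp)},[530,60,26]))
H=np.array([[a*59,b*48.5,0] for a in(1,-1) for b in(1,-1)])
t=px((152,190),4,[[50,28],[194,35],[182,213],[39,206]]);s=px((170,174),4,[[32,98],[149,34],[231,81],[117,148]])
print("hood top",fit(H,{"top":t,"scene":s},[450,330,78]))
print("spool top",fit(np.zeros((1,3)),{"top":px((344,230),6,[[135,131]]),"scene":px((297,280),6,[[137,107]])},[350,-100,45]))
E
```

```text
base seat (array([ 5.933e+02,  5.170e+01, -4.000e-01]), np.float64(23.41), 'rms px', np.float64(1.85))
hood top (array([510.3, 335. ,  76.1]), np.float64(-2.06), 'rms px', np.float64(0.72))Traceback (most recent call last):
  File "<stdin>", line 10, in <module>
  File "h.py", line 16, in fit
    b=min((least_squares(f,[*x0,a]) for a in np.radians(range(-90,90,15))),key=lambda r:r.cost)
  File "h.py", line 16, in <genexpr>
    b=min((least_squares(f,[*x0,a]) for a in np.radians(range(-90,90,15))),key=lambda r:r.cost)
           ~~~~~~~~~~~~~^^^^^^^^^^^
    return func(*args, **kwargs)
    result = trf(vector_fun.fun, vector_fun.jac, x0, f0, J0, lb, ub, ftol, xtol,
                 gtol, max_nfev, x_scale, loss_function, tr_solver,
                 tr_options.copy(), verbose, callback=callback_wrapped)
    return trf_no_bounds(
        fun, jac, x0, f0, J0, ftol, xtol, gtol, max_nfev, x_scale,
        loss_function, tr_solver, tr_options, verbose, callback=callback)
    J = jac(x)
    self._update_jac()
    ~~~~~~~~~~~~~~~~^^
    self.J = self.jac_wrapped(xp_copy(self.x), f0=self.f)
 
[... 506 characters left out ...]
  mf)
                             ^^^
    df = [f_eval - f0 for f_eval in f_evals]
                                    ^^^^^^^
    f = np.atleast_1d(self.fun(x, *self.args, **self.kwargs))
                      ~~~~~~~~^^^^^^^^^^^^^^^^^^^^^^^^^^^^^^
    return np.atleast_1d(self.fun(x))
                         ~~~~~~~~^^^
    return self.f(x, *self.args, **self.kwargs)
           ~~~~~~^^^^^^^^^^^^^^^^^^^^^^^^^^^^^^
  File "h.py", line 14, in f
    q=proj(n,W);d=o[:,None]-q[None];j=(d**2).sum(2).argmin(1);r.append(d[range(len(o)),j])
  File "h.py", line 6, in proj
    m=env.camera_model(n);T=m["T"];p=(np.atleast_2d(P)-T[:3,3])@T[:3,:3]
ValueError: time passes only in moves, steps and waits
```

```bash
python3 - <<'E'
s=open('h.py').read()
s=s.replace("def proj(n,P):\n    m=env.camera_model(n);","CM={n:env.camera_model(n) for n in('top','scene')}\ndef proj(n,P):\n    m=CM[n];")
s=s.replace('return b.x[:3]','print(b.fun.reshape(-1,2).round(1).tolist());return b.x[:3]')
open('h.py','w').write(s)
E
cat > m.py <<'E'
from h import *
o=(262,158);so=(262,206)
studs=[[60,115],[125,89],[151,152],[86,178]];posts=[[40,84],[118,53],[174,187],[96,218]]
ss=[[103,84],[166,96],[150,135],[84,121]];sp=[[106,63],[183,79],[147,165],[67,148]]
S=[[a*23.5,b*24.5,9] for a in(1,-1) for b in(1,-1)];P=[[a*51,b*30,12] for a in(1,-1) for b in(1,-1)]
for nm,M,a,b in(("studs",S,studs,ss),("posts",P,posts,sp),("both",S+P,studs+posts,ss+sp)):
  print(nm,fit(np.array(M),{"top":px(o,4,a),"scene":px(so,4,b)},[588,52,26]))
print("pad",fit(np.zeros((1,3)),{"top":px(o,4,[[105,134]]),"scene":px(so,4,[[126,115]])},[530,60,26]))
print("spool top",fit(np.zeros((1,3)),{"top":px((344,230),6,[[135,131]]),"scene":px((297,280),6,[[137,107]])},[350,-100,45]))
E
python3 m.py
```

```text
[[-0.5, 0.3], [-0.5, 0.4], [-0.4, 0.5], [-0.4, 0.4], [0.8, 0.3], [0.4, 0.0], [0.7, -0.2], [0.7, -0.3]]
studs (array([594.3,  50.2,  23.2]), np.float64(22.77), 'rms px', np.float64(0.46))
[[-0.2, 0.4], [-0.6, 0.7], [-0.7, 0.5], [-0.2, 0.1], [0.7, -0.0], [0.4, 0.1], [0.5, -0.2], [1.0, -0.2]]
posts (array([593.3,  49.1,  17.7]), np.float64(23.04), 'rms px', np.float64(0.49))
[[-0.6, -0.0], [-0.6, 0.1], [-0.6, 0.3], [-0.6, 0.1], [-0.1, 0.7], [-0.5, 1.1], [-0.5, 0.8], [-0.0, 0.3], [0.8, -0.6], [0.4, -0.8], [0.6, -1.1], [0.6, -1.2], [0.7, 0.8], [0.4, 1.0], [0.5, 0.7], [1.0, 0.7]]
both (array([593.8,  49.6,  20.4]), np.float64(22.99), 'rms px', np.float64(0.67))
[[-0.5, 0.4], [0.7, -0.1]]
pad (array([594.7,  50.2,  26. ]), np.float64(-60.0), 'rms px', np.float64(0.47))
[[-0.6, 0.5], [0.7, -0.1]]
spool top (array([ 430.2, -164.4,   44.9]), np.float64(-45.0), 'rms px', np.float64(0.51))
```

Heights agree with the text (pad 26.0, spool top 44.9, hood top 76), and so do the reach and sizes. Next I compute the move to above the spool.

```bash
python3 -c "
from h import *
go(430,-164,120,113)"
```

```text
now [234.7 524.4 213.2] [-179.91   -0.    155.89] t 0.1 F [ 0.3 -0.1 -0.2] w 91.2 0.0
shift [-459.5 -548.4   94. ] turn [-9.000e-02  3.000e-02  4.289e+01]
```
Distance 716+: 16 rows at ~45mm. Speed limits may cut; "what a row does not reach is not made up". Use rows: -28.7 -34.3 5.9 → 45.1 mm ×8 twice.

Careful with the scale: shifts go in shares of 50 mm and turns go in units of 2 degrees. That gives: -34 mm is -0.68, -28 mm is -0.56.

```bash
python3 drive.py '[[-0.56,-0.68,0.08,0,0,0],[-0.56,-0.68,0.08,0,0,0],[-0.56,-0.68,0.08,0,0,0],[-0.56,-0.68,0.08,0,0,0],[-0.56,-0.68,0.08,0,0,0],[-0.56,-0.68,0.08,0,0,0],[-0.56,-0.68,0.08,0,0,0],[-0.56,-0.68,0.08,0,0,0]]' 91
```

```text
refused: ROWS must be an object with the rows under "rows". Nothing was moved.
```

Nothing moved. I misread the format; it is an object with the rows under "rows". Resending.

```bash
python3 drive.py '{"rows":[[-0.56,-0.68,0.08,0,0,0],[-0.56,-0.68,0.08,0,0,0],[-0.56,-0.68,0.08,0,0,0],[-0.56,-0.68,0.08,0,0,0],[-0.56,-0.68,0.08,0,0,0],[-0.56,-0.68,0.08,0,0,0],[-0.56,-0.68,0.08,0,0,0],[-0.56,-0.68,0.08,0,0,0]]}' 91; python3 drive.py '{"rows":[[-0.56,-0.68,0.08,0,0,0],[-0.56,-0.68,0.08,0,0,0],[-0.56,-0.68,0.08,0,0,0],[-0.56,-0.68,0.08,0,0,0],[-0.56,-0.68,0.08,0,0,0],[-0.56,-0.68,0.08,0,0,0],[-0.56,-0.68,0.08,0,0,0],[-0.56,-0.68,0.08,0,0,0]]}'; python3 drive.py '{"rows":[[0,0,0,0,0,4.25],[0,0,0,0,0,4.25],[0,0,0,0,0,4.25],[0,0,0,0,0,4.25],[0,0,0,0,0,4.25],[0,0,0,0,0,0],[0,0,0,0,0,0]]}'; python3 -c "
from h import *
go(430,-164,120,113)"
```

```text
time_s: 0.9
ee_pos: [328.1, 183.3, 181.7]
ee_rot: [180.0, 0.0, 155.9]
force: [1.4, -0.4, -0.1]
gripper_width: 90.9
gripper_force: 0.0
time_s: 1.7
ee_pos: [421.5, -156.6, 149.6]
ee_rot: [180.0, -0.0, 155.9]
force: [0.6, 0.5, 0.4]
gripper_width: 90.7
gripper_force: 0.0
time_s: 2.4
ee_pos: [421.4, -154.6, 149.7]
ee_rot: [-180.0, -0.0, 113.6]
force: [-0.3, -0.1, -0.6]
gripper_width: 91.2
gripper_force: 0.0
now [ 421.4 -154.6  149.7] [-1.7998e+02 -2.0000e-02  1.1357e+02] t 2.4 F [-0.3 -0.1 -0.6] w 91.2 0.0
shift [-12.1   4.2  29.7] turn [-0.02 -0.02  0.57]
```

Converted, 30 mm is 0.6, 25 mm is 0.5, 0.57 degrees is 0.285.

```bash
python3 drive.py '{"rows":[[-0.24,0.084,0.6,0,0,0.285],[0,0,0.6,0,0,0],[0,0,0.6,0,0,0],[0,0,0.5,0,0,0],[0,0,0.3,0,0,0],[0,0,0.08,0,0,0],[0,0,0,0,0,0]]}'; python3 drive.py '{"rows":[[0,0,0,0,0,0],[0,0,0,0,0,0],[0,0,0,0,0,0],[0,0,0,0,0,0],[0,0,0,0,0,0],[0,0,0,0,0,0]]}' 50 25;  python3 -c "
from h import *
go(593.8,50,160,113)"
```

```text
time_s: 3.1
ee_pos: [430.1, -163.9, 15.7]
ee_rot: [-180.0, -0.0, 112.9]
force: [0.8, 0.6, 1.6]
gripper_width: 91.3
gripper_force: 0.0
time_s: 3.7
ee_pos: [430.4, -164.1, 16.3]
ee_rot: [180.0, 0.0, 112.8]
force: [-0.4, 0.0, 4.3]
gripper_width: 57.3
gripper_force: 25.0
now [ 430.4 -164.1   16.3] [1.7998e+02 2.0000e-02 1.1283e+02] t 3.7 F [-0.4  0.   4.3] w 57.3 25.0
shift [ 133.9  233.8 -143.6] turn [ 0.02  0.02 -0.17]
```

Converted, 38 mm is 0.76, -30 mm is -0.6.

```bash
python3 drive.py '{"rows":[[0,0,-0.4,0,0,0],[0,0,-0.6,0,0,0],[0,0,-0.6,0,0,0],[0.44,0.76,0,0,0,0],[0.44,0.76,0,0,0,0],[0.44,0.76,0,0,0,0],[0.44,0.76,0,0,0,0],[0.44,0.76,0,0,0,0]]}'; python3 drive.py '{"rows":[[0.46,0.86,0,0,0,0],[0,0,0,0,0,4.25],[0,0,0,0,0,4.25],[0,0,0,0,0,4.25],[0,0,0,0,0,4.25],[0,0,0,0,0,4.25],[0,0,0,0,0,4.25],[0,0,0,0,0,4.25]]}'; python3 drive.py '{"rows":[[0,0,0,0,0,4.25],[0,0,0,0,0,4.25],[0,0,0,0,0,4.25],[0,0,0,0,0,2.4],[0,0,0,0,0,0],[0,0,0,0,0,0],[0,0,0,0,0,0]]}';  python3 - <<'E'
from h import *
import cv2
go(593.8,50,61,22.9)
im=env.grab_frame("scene");c=im[170:270,230:350]
cv2.imwrite("pics/s1.png",cv2.resize(c,None,fx=6,fy=6,interpolation=cv2.INTER_CUBIC))
E
```

```text
time_s: 4.5
ee_pos: [562.3, 12.6, 94.6]
ee_rot: [-179.8, -0.1, 112.8]
force: [0.6, -0.1, -5.4]
gripper_width: 57.5
gripper_force: 25.0
time_s: 5.3
ee_pos: [592.1, 48.9, 94.2]
ee_rot: [-179.8, 0.1, 53.0]
force: [0.3, 1.1, -4.9]
gripper_width: 57.3
gripper_force: 25.0
time_s: 6.0
ee_pos: [593.0, 48.9, 95.3]
ee_rot: [-180.0, 0.1, 23.1]
force: [0.7, -0.5, -5.1]
gripper_width: 57.5
gripper_force: 25.0
now [593.   48.9  95.3] [-1.7997e+02  7.0000e-02  2.3090e+01] t 6.0 F [ 0.7 -0.5 -5.1] w 57.5 25.0
shift [ 1.2 -0.7 34.3] turn [-0.03  0.07  0.19]
```

View pics/s1.png

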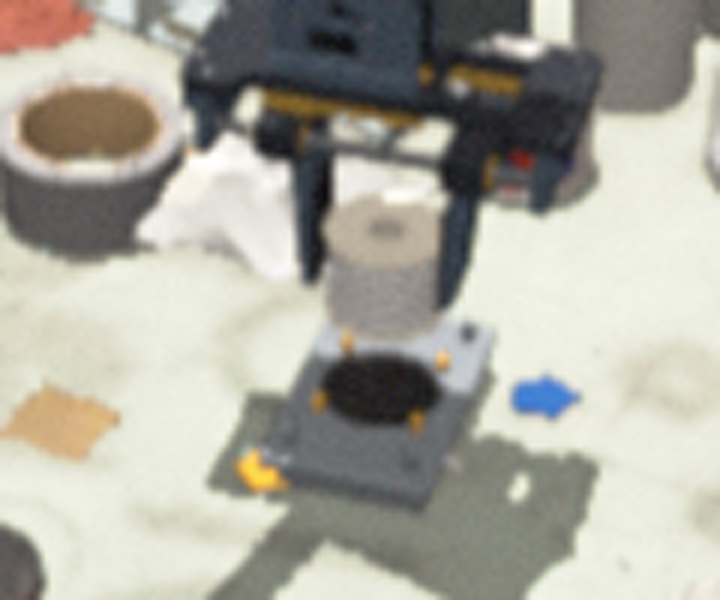

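The held spool is visible. Its top centre is near (386,229) in the crop, or (294.2,208.0) in the frame. The pad centre is near (380,388), or (293.2,234.6). I compare the two through the same camera at their known heights.

```bash
cat >> h.py <<'E'
def hit(n,uv,z):
    m=CM[n];T=m["T"];d=T[:3,:3]@np.array([(uv[0]-m["cx"])/m["fx"],-(uv[1]-m["cy"])/m["fy"],-1]);return T[:3,3]+d*(z-T[2,3])/d[2]
E
python3 - <<'E'
from h import *
p=px((230,170),6,[[380,388],[386,229],[327,232],[443,232]])
P=hit("scene",p[0],26);S=hit("scene",p[1],124)
L,Rr=hit("scene",p[2],124),hit("scene",p[3],124)
print("pad",P,"spool",S,"tool",env.state()["ee_pos"],"dia",np.linalg.norm(L-Rr),(L+Rr)/2)
st=px((230,170),6,[[347,341],[443,360],[417,421],[320,400]])
print("studs",np.mean([hit("scene",q,34) for q in st],0))
print("top pad", hit("top",px((262,158),4,[[105,134]])[0],26),"studs top",np.mean([hit("top",q,34) for q in px((262,158),4,[[60,115],[125,89],[151,152],[86,178]])],0), "spool top",hit("top",px((344,230),6,[[135,131]])[0],45),"sc",hit("scene",px((297,280),6,[[137,107]])[0],45))
E
```

```text
pad [596.24521049  49.72549061  26.        ] spool [594.55885174  48.22572853 124.        ] tool [593.08917089  48.91239893  95.5469741 ] dia 53.675577595639204 [592.45942529  47.13361881 124.        ]
studs [593.81792189  46.99577981  34.        ]
top pad [593.44293666  51.54636639  26.        ] studs top [592.97510951  51.48693648  34.        ] spool top [ 428.84983866 -162.83168493   45.        ] sc [ 431.49968477 -165.55701175   45.        ]
```

The scene camera carries a common bias of about (1.3,-1.2). Allowing for it, the spool is centred in the tool and the seat is at about (594.7,50.4).

```bash
python3 -c "
from h import *
go(594.7,50.4,50,22.9)"
```

```text
now [593.1  48.9  95.5] [-1.7998e+02  4.0000e-02  2.3070e+01] t 6.05 F [-0.8 -0.5 -5. ] w 57.0 25.0
shift [ 2.1 -0.7 45.5] turn [-0.02  0.04  0.17]
```

Converted, 20 mm is 0.4, 14 mm is 0.28, 0.1 degrees is 0.05.

```bash
python3 drive.py '{"rows":[[0.042,-0.014,0.1,0,0,0.05],[0,0,0.4,0,0,0],[0,0,0.28,0,0,0],[0,0,0.08,0,0,0],[0,0,0,0,0,0],[0,0,0,0,0,0]]}';python3 drive.py '{"rows":[[0,0,0.04,0,0,0],[0,0,0.04,0,0,0],[0,0,0.04,0,0,0],[0,0,0,0,0,0],[0,0,0,0,0,0]]}'
```

```text
time_s: 6.65
ee_pos: [595.7, 50.5, 53.5]
ee_rot: [180.0, -0.1, 22.9]
force: [-0.3, -0.2, -4.8]
gripper_width: 57.6
gripper_force: 25.0
time_s: 7.15
ee_pos: [595.0, 50.4, 46.9]
ee_rot: [-180.0, 0.0, 22.9]
force: [-0.0, 0.0, -5.0]
gripper_width: 57.7
gripper_force: 25.0
```

Converted, 1.5 mm is 0.03, 1 mm is 0.02.

```bash
python3 drive.py '{"rows":[[0,0,0.03,0,0,0],[0,0,0.03,0,0,0],[0,0,0.02,0,0,0],[0,0,0,0,0,0],[0,0,0,0,0,0]]}'; python3 drive.py '{"rows":[[0,0,0.01,0,0,0],[0,0,0,0,0,0]]}'
```

```text
time_s: 7.65
ee_pos: [595.1, 50.4, 42.9]
ee_rot: [-180.0, -0.0, 22.9]
force: [-0.2, 0.6, -6.2]
gripper_width: 57.5
gripper_force: 25.0
time_s: 7.85
ee_pos: [595.0, 50.4, 42.4]
ee_rot: [-180.0, -0.0, 22.9]
force: [0.4, 0.6, -4.9]
gripper_width: 57.4
gripper_force: 25.0
```

```bash
python3 drive.py '{"rows":[[0,0,0.012,0,0,0],[0,0,0,0,0,0],[0,0,0,0,0,0]]}'; python3 drive.py '{"rows":[[0,0,0.012,0,0,0],[0,0,0,0,0,0],[0,0,0,0,0,0]]}'
```

```text
time_s: 8.15
ee_pos: [595.1, 50.4, 42.4]
ee_rot: [180.0, -0.0, 22.9]
force: [-1.2, 0.8, -0.1]
gripper_width: 57.6
gripper_force: 25.0
time_s: 8.45
ee_pos: [595.1, 50.4, 42.3]
ee_rot: [180.0, -0.0, 22.9]
force: [-3.9, -0.1, 5.7]
gripper_width: 57.5
gripper_force: 25.0
```

Seated at TCP z 42.3, as expected from 16.3+26. Next I open the fingers, retreat and look.

Converted, -40 mm is -0.8, 40 mm is 0.8.

```bash
python3 drive.py '{"rows":[[0,0,0,0,0,0],[0,0,0,0,0,0],[0,0,0,0,0,0],[0,0,0,0,0,0],[0,0,0,0,0,0]]}' 91; python3 drive.py '{"rows":[[0,0,-0.4,0,0,0],[0,0,-0.8,0,0,0],[0,0,-0.8,0,0,0],[0,0,-0.6,0,0,0],[-0.44,0.8,0,0,0,0],[-0.44,0.8,0,0,0,0],[-0.44,0.8,0,0,0,0],[0,0,0,0,0,0]]}';python3 - <<'E'
from h import *
import cv2
go(594.7,50.4,50,22.9)
f=lambda im,u,v:cv2.resize(im[v:v+60,u:u+60],None,fx=6.5,fy=6.5,interpolation=cv2.INTER_CUBIC)
cv2.imwrite("pics/s2.png",np.hstack([f(env.grab_frame("top"),258,160),f(env.grab_frame("scene"),264,200)]))
E
```

```text
time_s: 8.95
ee_pos: [595.2, 50.4, 41.1]
ee_rot: [-180.0, -0.0, 22.9]
force: [0.0, -0.8, -0.4]
gripper_width: 90.5
gripper_force: 0.0
time_s: 9.75
ee_pos: [580.3, -90.7, 171.3]
ee_rot: [179.9, 0.0, 22.6]
force: [-0.1, 0.7, 0.3]
gripper_width: 90.9
gripper_force: 0.0
now [580.3 -90.7 171.3] [1.7989e+02 5.0000e-02 2.2620e+01] t 9.75 F [-0.1  0.7  0.3] w 90.9 0.0
shift [  67.6 -124.9  121. ] turn [ 0.11  0.05 -0.28]
```

View pics/s2.png

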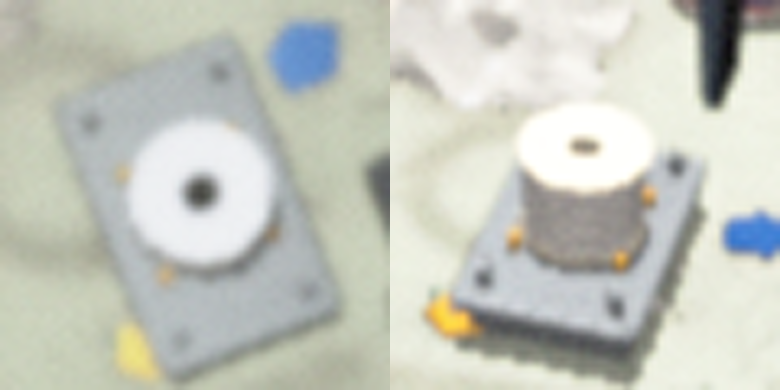

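The spool stands upright, inside all four studs and well centred. Next I go above the hood, with the tool's x axis along the rib, and check the spool offset in numbers.

```bash
python3 -c "
from h import *
f=lambda o,L:px(o,6.5,L)
for n,o,sp,po in(('top',(258,160),[200,192],[[92,124],[220,71],[309,291],[181,341]]),('scene',(264,200),[585,146],None)):
  if n=='scene': sp=[195,147]
  print(n,hit(n,f(o,[sp])[0],71), po and np.mean([hit(n,q,37) for q in f(o,po)],0))
go(510.3,335,160,-2.1)"
```

```text
top [594.10100196  51.96813291  71.        ] [591.67999195  50.44006717  37.        ]
scene [596.48498073  49.07633889  71.        ] None
now [580.8 -86.6 171.1] [-1.7996e+02 -1.0000e-02  2.2780e+01] t 9.85 F [ 0.3 -0.2  0.3] w 91.0 0.0
shift [  98.2 -416.    11.4] turn [-4.000e-02 -1.000e-02  2.488e+01]
```

```bash
python3 drive.py '{"rows":[[0.196,-0.832,0,0,0,0],[0.196,-0.832,0,0,0,0],[0.196,-0.832,0,0,0,0],[0.196,-0.832,0,0,0,0],[0.196,-0.832,0,0,0,0],[0.196,-0.832,0,0,0,0],[0.196,-0.832,0,0,0,0]]}'; python3 drive.py '{"rows":[[0.196,-0.832,0,0,0,0],[0.196,-0.832,0,0,0,0],[0.196,-0.832,0,0,0,0],[0,0,0,0,0,4.15],[0,0,0,0,0,4.15],[0,0,0,0,0,4.15],[0,0,0,0,0,0],[0,0,0,0,0,0]]}'; python3 -c "
from h import *
go(510.3,335,81,-2.1)"
```

```text
time_s: 10.55
ee_pos: [529.6, 212.4, 171.3]
ee_rot: [-180.0, -0.0, 23.0]
force: [0.9, 0.0, -1.3]
gripper_width: 91.2
gripper_force: 0.0
time_s: 11.35
ee_pos: [508.6, 336.4, 171.2]
ee_rot: [-180.0, 0.0, -1.7]
force: [0.2, -0.4, -0.1]
gripper_width: 91.0
gripper_force: 0.0
now [508.6 336.4 171.2] [-1.7999e+02  2.0000e-02 -1.7300e+00] t 11.35 F [ 0.2 -0.4 -0.1] w 91.0 0.0
shift [ 1.8  1.4 90.2] turn [-0.01  0.02  0.37]
```

```bash
python3 drive.py '{"rows":[[0.036,0.028,0.6,0,0,0.185],[0,0,0.6,0,0,0],[0,0,0.4,0,0,0],[0,0,0.16,0,0,0],[0,0,0,0,0,0],[0,0,0,0,0,0]]}' 60; python3 drive.py '{"rows":[[0,0,0,0,0,0],[0,0,0,0,0,0],[0,0,0,0,0,0],[0,0,0,0,0,0],[0,0,0,0,0,0],[0,0,0,0,0,0],[0,0,0,0,0,0],[0,0,0,0,0,0]]}' 10 50
```

```text
time_s: 11.95
ee_pos: [511.6, 334.6, 84.3]
ee_rot: [-179.9, -0.1, -2.3]
force: [0.7, -0.0, -0.1]
gripper_width: 60.1
gripper_force: 0.0
time_s: 12.75
ee_pos: [511.1, 334.3, 83.4]
ee_rot: [-180.0, -0.0, -2.4]
force: [0.2, 1.7, 0.9]
gripper_width: 19.8
gripper_force: 50.0
```

The rib is gripped at 19.8 mm. Lift, then carry.

Converted, -35 mm is -0.7, -25 mm is -0.5.

```bash
python3 drive.py '{"rows":[[0,0,-0.3,0,0,0],[0,0,-0.7,0,0,0],[0,0,-0.7,0,0,0],[0,0,-0.5,0,0,0],[0,0,0,0,0,0],[0,0,0,0,0,0]]}' - 50; python3 -c "
from h import *
go(595.6,50.5,193,22.95)"
```

```text
time_s: 13.35
ee_pos: [510.4, 333.5, 192.1]
ee_rot: [179.9, 0.1, -2.4]
force: [-0.1, -0.8, -3.5]
gripper_width: 19.6
gripper_force: 50.0
now [510.4 333.5 192.1] [ 1.7993e+02  8.0000e-02 -2.3500e+00] t 13.35 F [-0.1 -0.8 -3.5] w 19.6 50.0
shift [ 96.8 279.2  -0.7] turn [  0.05   0.1  -25.3 ]
```

```bash
python3 drive.py '{"rows":[[0.242,0.698,0,0,0,0],[0.242,0.698,0,0,0,0],[0.242,0.698,0,0,0,0],[0.242,0.698,0,0,0,0],[0.242,0.698,0,0,0,0],[0.242,0.698,0,0,0,0],[0.242,0.698,0,0,0,0],[0.242,0.698,0,0,0,0]]}'; python3 drive.py '{"rows":[[0,0,0,0,0,-4.2],[0,0,0,0,0,-4.2],[0,0,0,0,0,-4.2],[0,0,0,0,0,0],[0,0,0,0,0,0],[0,0,0,0,0,0]]}'
python3 - <<'E'
from h import *
import cv2
go(595.6,50.5,135,22.95)
f=lambda im,u,v:cv2.resize(im[v:v+86,u:u+86],None,fx=4.6,fy=4.6,interpolation=cv2.INTER_CUBIC)
cv2.imwrite("pics/s3.png",np.hstack([f(env.grab_frame("top"),245,145),f(env.grab_frame("scene"),250,172)]))
E
```

```text
time_s: 14.15
ee_pos: [594.9, 49.4, 190.2]
ee_rot: [180.0, 0.3, -2.4]
force: [0.5, 0.4, -2.3]
gripper_width: 19.6
gripper_force: 50.0
time_s: 14.75
ee_pos: [595.7, 51.1, 192.2]
ee_rot: [-180.0, 0.1, 22.7]
force: [0.1, -0.5, -2.4]
gripper_width: 19.5
gripper_force: 50.0
now [595.7  51.1 192.2] [-1.7996e+02  1.1000e-01  2.2740e+01] t 14.75 F [ 0.1 -0.5 -2.4] w 19.5 50.0
shift [-0.3  0.6 57.2] turn [-0.04  0.11 -0.21]
```

View pics/s3.png

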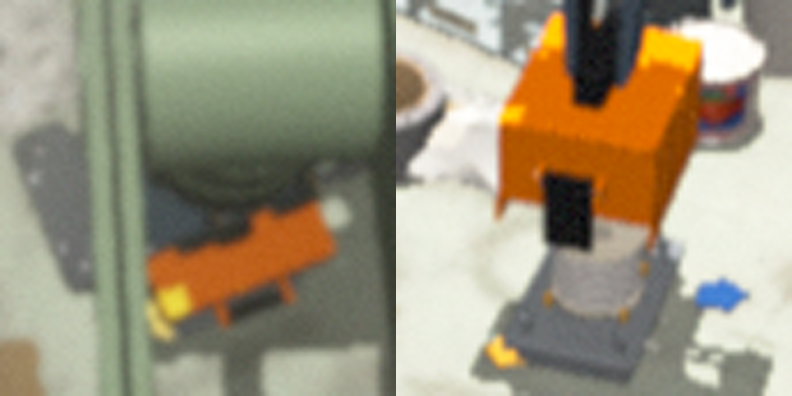

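The hood hangs square over the spool, with nothing caught. I'll check its corners in the scene crop against the prediction: (105,117), (256,158), (308,50).

Run:
```python
from h import *
c,s=np.cos(np.radians(22.74)),np.sin(np.radians(22.74))
o=np.array([595.7,51.1,186.8])+[1.3,-1.2,0]
for (a,b),q in {(-59,48.5):(105,117),(-59,-48.5):(256,158),(59,-48.5):(308,50)}.items():
    W=o+[a*c-b*s,a*s+b*c,0];u=px((250,172),4.6,[q])[0]
    h=hit("scene",u,186.8)-W;print(proj("scene",W),u,"err along x",h[0]*c+h[1]*s,"y",-h[0]*s+h[1]*c)
```

```text
[[270.89613548 197.48039835]] [272.43478261 197.04347826] err along x 3.1311302124367284 y -3.264199635906942
[[306.4308121  204.24195386]] [305.26086957 205.95652174] err along x -8.126962777281594 y 0.9816312638844553
[[317.30366758 180.0664035 ]] [316.56521739 182.47826087] err along x -12.182234554200482 y -0.907372164703669
```

Run:
```python
from h import *
import cv2
im=np.mean([env.grab_frame("scene") for _ in range(4)],0).astype(np.uint8)
im=cv2.convertScaleAbs(im[168:234,262:332],alpha=1.3,beta=15)
im=cv2.resize(im,None,fx=9,fy=9,interpolation=cv2.INTER_CUBIC)
cv2.imwrite("pics/s4.png",im)
```

```text
(no output)
```

View pics/s4.png

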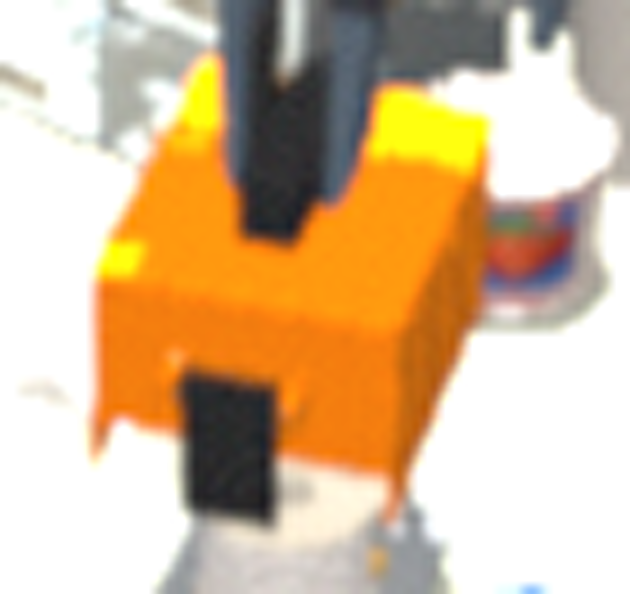

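The corners are clearer in this crop: left (98,278), front (402,333), right (488,122) and back (207,53).

Run:
```python
from h import *
c,s=np.cos(np.radians(22.74)),np.sin(np.radians(22.74))
e=env.state();print(e["ee_pos"],e["ee_rot"]);zt=e["ee_pos"][2]-5.4
o=np.array([*e["ee_pos"][:2],zt])+[1.3,-1.2,0]
for (a,b),q in {(-59,48.5):(98,278),(-59,-48.5):(402,333),(59,-48.5):(488,122),(59,48.5):(207,53)}.items():
    W=o+[a*c-b*s,a*s+b*c,0];u=px((262,168),9,[q])[0]
    h=hit("scene",u,zt)-W;print(proj("scene",W),u,"err along x",h[0]*c+h[1]*s,"y",-h[0]*s+h[1]*c)
```

```text
[596.24750199  51.11971417 193.30623271] [-1.79999641e+02 -8.25172526e-03  2.28303261e+01]
[[271.02566516 197.04563758]] [272.44444444 198.44444444] err along x -4.826445768489309 y -5.483376833298072
[[306.57193371 203.80154778]] [306.22222222 204.55555556] err along x -3.453939388488982 y 0.02587172496306467
[[317.43861784 179.64766983]] [315.77777778 181.11111111] err along x -8.45383682923086 y 2.632940959763099
[[283.91774318 173.69002328]] [284.55555556 173.44444444] err along x 1.7614658657771352 y -1.3456844903500713
```

Residuals put the hood centre about 1 mm behind the tool along x, once edge rounding is allowed for, matching the first measurement. The pose is already on target, so I descend.

Converted, 20 mm is 0.4, 25 mm is 0.5.

```bash
python3 drive.py '{"rows":[[0,0,0.4,0,0,0],[0,0,0.5,0,0,0],[0,0,0.4,0,0,0],[0,0,0.24,0,0,0],[0,0,0,0,0,0],[0,0,0,0,0,0],[0,0,0,0,0,0]]}'; python3 -c "
from h import *
go(596,50.8,115,22.9)"
```

```text
time_s: 15.75
ee_pos: [597.3, 51.2, 117.6]
ee_rot: [180.0, -0.2, 22.8]
force: [0.2, 0.8, -1.9]
gripper_width: 19.5
gripper_force: 50.0
now [597.3  51.2 117.6] [ 1.7995e+02 -1.5000e-01  2.2840e+01] t 15.75 F [ 0.2  0.8 -1.9] w 19.5 50.0
shift [-1.3 -0.2  2.6] turn [ 0.05 -0.15 -0.06]
```

Converted, 2 mm is 0.04, -1.2 mm is -0.024.

```bash
python3 drive.py '{"rows":[[-0.024,-0.004,0.02,0,0,0],[0,0,0.04,0,0,0],[0,0,0.04,0,0,0],[0,0,0.04,0,0,0],[0,0,0,0,0,0],[0,0,0,0,0,0]]}'; python3 drive.py '{"rows":[[0,0,0.04,0,0,0],[0,0,0.04,0,0,0],[0,0,0,0,0,0],[0,0,0,0,0,0]]}'
```

```text
time_s: 16.35
ee_pos: [595.0, 50.8, 109.1]
ee_rot: [-180.0, 0.0, 22.8]
force: [0.4, -0.2, -2.5]
gripper_width: 19.9
gripper_force: 50.0
time_s: 16.75
ee_pos: [595.1, 50.8, 105.1]
ee_rot: [-180.0, 0.0, 22.8]
force: [0.7, -0.6, -2.9]
gripper_width: 20.1
gripper_force: 50.0
```

Converted, 0.7 mm is 0.014, 1 mm is 0.02.

```bash
python3 drive.py '{"rows":[[0.014,0,0.02,0,0,0],[0,0,0.02,0,0,0],[0,0,0,0,0,0],[0,0,0,0,0,0]]}'; python3 drive.py '{"rows":[[0,0,0.02,0,0,0],[0,0,0.02,0,0,0],[0,0,0,0,0,0],[0,0,0,0,0,0]]}'; python3 drive.py '{"rows":[[0,0,0.02,0,0,0],[0,0,0,0,0,0],[0,0,0,0,0,0]]}'
```

```text
time_s: 17.15
ee_pos: [595.7, 51.1, 103.2]
ee_rot: [-180.0, 0.0, 22.8]
force: [-0.2, 0.3, -1.8]
gripper_width: 19.9
gripper_force: 50.0
time_s: 17.55
ee_pos: [595.6, 51.0, 101.3]
ee_rot: [-180.0, 0.0, 22.8]
force: [-0.8, 0.0, -0.9]
gripper_width: 19.5
gripper_force: 50.0
time_s: 17.85
ee_pos: [595.9, 51.1, 100.7]
ee_rot: [180.0, -0.0, 22.8]
force: [-1.1, 0.1, 3.0]
gripper_width: 19.7
gripper_force: 50.0
```

In contact with the lips (origin about 17). Now press.

Converted, 1.5 mm is 0.03.

```bash
python3 drive.py '{"rows":[[0,0,0.03,0,0,0],[0,0,0.03,0,0,0],[0,0,0,0,0,0]]}' - 60; python3 drive.py '{"rows":[[0,0,0.03,0,0,0],[0,0,0.03,0,0,0],[0,0,0,0,0,0]]}'; python3 drive.py '{"rows":[[0,0,0.03,0,0,0],[0,0,0,0,0,0]]}'
```

```text
time_s: 18.15
ee_pos: [596.7, 51.2, 98.6]
ee_rot: [180.0, -0.1, 22.9]
force: [-0.5, -0.7, 7.8]
gripper_width: 19.7
gripper_force: 60.0
time_s: 18.45
ee_pos: [596.0, 50.9, 94.5]
ee_rot: [180.0, -0.0, 22.9]
force: [-0.4, -0.4, 1.7]
gripper_width: 19.7
gripper_force: 60.0
time_s: 18.65
ee_pos: [595.8, 51.0, 92.4]
ee_rot: [180.0, -0.0, 22.9]
force: [0.1, -0.3, -0.1]
gripper_width: 19.9
gripper_force: 60.0
```

Force rose and then dropped, which suggests the clips snapped. I continue until it bottoms.

```bash
python3 drive.py '{"rows":[[0,0,0.03,0,0,0],[0,0,0.03,0,0,0],[0,0,0,0,0,0],[0,0,0,0,0,0]]}'; python3 drive.py '{"rows":[[0,0,0.03,0,0,0],[0,0,0.02,0,0,0],[0,0,0,0,0,0],[0,0,0,0,0,0]]}'
```

```text
time_s: 19.05
ee_pos: [595.4, 51.2, 89.4]
ee_rot: [-180.0, 0.0, 22.9]
force: [-1.5, 0.4, -0.6]
gripper_width: 19.8
gripper_force: 60.0
time_s: 19.45
ee_pos: [595.3, 51.2, 89.2]
ee_rot: [-180.0, -0.0, 22.9]
force: [-5.5, -0.4, 11.5]
gripper_width: 19.8
gripper_force: 60.0
```

Bottomed at TCP 89.3, so the hood's origin is 5.9 above the base's, as specified. One slightly firmer push, then relax, open and rise.

Careful with the scale: shifts go in shares of 50 mm and turns go in units of 2 degrees. That gives: 1.2 mm is 0.024.

```bash
python3 drive.py '{"rows":[[0,0,0.024,0,0,0],[0,0,0,0,0,0],[0,0,0,0,0,0]]}';python3 drive.py '{"rows":[[0,0,-0.036,0,0,0],[0,0,-0.036,0,0,0],[0,0,0,0,0,0]]}';python3 drive.py '{"rows":[[0,0,0,0,0,0],[0,0,0,0,0,0],[0,0,0,0,0,0],[0,0,0,0,0,0]]}' 60; python3 drive.py '{"rows":[[0,0,-0.4,0,0,0],[0,0,-0.8,0,0,0],[0,0,-0.8,0,0,0],[0,0,-0.6,0,0,0],[-0.48,0.8,0,0,0,0],[-0.48,0.8,0,0,0,0],[-0.48,0.8,0,0,0,0],[-0.48,0.8,0,0,0,0]]}'; python3 drive.py '{"rows":[[-0.48,0.8,0,0,0,0],[0,0,0,0,0,0],[0,0,0,0,0,0],[0,0,0,0,0,0]]}'
python3 - <<'E'
from h import *
import cv2
f=lambda im,u,v:cv2.resize(im[v:v+80,u:u+80],None,fx=5,fy=5,interpolation=cv2.INTER_CUBIC)
a=lambda n:np.mean([env.grab_frame(n) for _ in range(3)],0).astype(np.uint8)
cv2.imwrite("pics/s5.png",np.hstack([f(a("top"),248,150),f(a("scene"),254,185)]))
E
```

```text
time_s: 19.75
ee_pos: [595.3, 51.3, 89.2]
ee_rot: [-180.0, -0.0, 22.9]
force: [-6.5, 0.4, 17.4]
gripper_width: 19.8
gripper_force: 60.0
time_s: 20.05
ee_pos: [595.5, 51.1, 89.3]
ee_rot: [-180.0, 0.0, 22.8]
force: [-2.0, -0.4, 2.3]
gripper_width: 19.7
gripper_force: 60.0
time_s: 20.45
ee_pos: [596.0, 51.1, 89.6]
ee_rot: [180.0, -0.0, 22.9]
force: [-1.1, 0.2, -0.0]
gripper_width: 49.0
gripper_force: 0.0
time_s: 21.25
ee_pos: [569.1, -135.2, 219.9]
ee_rot: [180.0, -0.0, 22.9]
force: [1.7, -0.0, 1.1]
gripper_width: 59.8
gripper_force: 0.0
time_s: 21.65
ee_pos: [562.9, -179.0, 219.6]
ee_rot: [-180.0, -0.0, 22.9]
force: [-0.3, 0.5, -1.2]
gripper_width: 59.9
gripper_force: 0.0
```

View pics/s5.png

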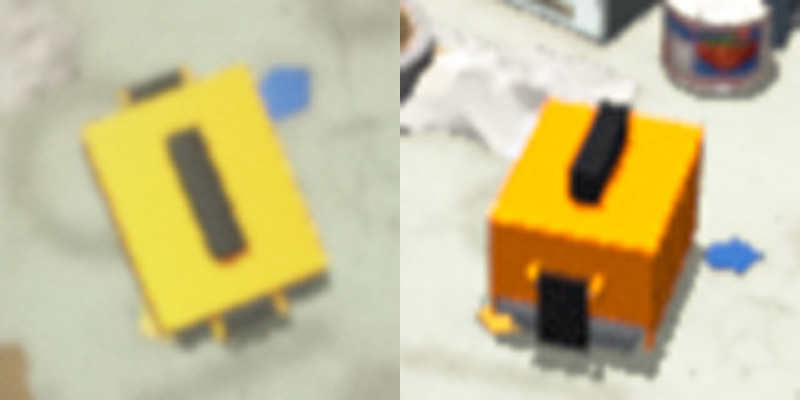

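The hood looks square and low on the base, with the near clip hanging straight down over the lip. I check its pose from the corners: top (82,130), (247,64), (327,268), (165,335), and scene (88,213), (145,100), (304,125), (253,250).

Run:
```python
from h import *
H=np.array([[a*59,b*48.5,0] for a in(1,-1) for b in(1,-1)])
print(fit(H,{"top":px((248,150),5,[[82,130],[247,64],[327,268],[165,335]]),"scene":px((254,185),5,[[88,213],[145,100],[304,125],[253,250]])},[595,50,84]))
```

```text
[[0.3, 0.3], [-0.5, 0.8], [-1.5, 0.5], [0.1, 0.1], [1.4, -0.8], [0.4, 0.9], [0.1, -0.3], [0.5, -0.3]]
(array([593.1,  50.6,  84.8]), np.float64(22.83), 'rms px', np.float64(0.69))
```

The pose agrees: yaw 22.8°, top about 84.8 mm against 84 nominal. That reading is only good to about 2 mm, so I'll confirm the height by touching the rib top with shut fingers (home is TCP 110).

Converted, -40 mm is -0.8, 24 mm is 0.48.

```bash
python3 drive.py '{"rows":[[0.48,-0.8,0,0,0,0],[0.48,-0.8,0,0,0,0],[0.48,-0.8,0,0,0,0],[0.48,-0.8,0,0,0,0],[0.48,-0.8,0,0,0,0],[0,0,0,0,0,0],[0,0,0,0,0,0]]}' 0 20; python3 drive.py '{"rows":[[0,0,0.6,0,0,0],[0,0,0.8,0,0,0],[0,0,0.5,0,0,0],[0,0,0.16,0,0,0],[0,0,0,0,0,0],[0,0,0,0,0,0]]}'; python3 -c "
from h import *
go(595.4,50.6,113,22.9)"
```

```text
time_s: 22.65
ee_pos: [595.6, 52.3, 219.5]
ee_rot: [180.0, 0.0, 23.0]
force: [-0.8, 0.1, 0.1]
gripper_width: 6.9
gripper_force: 0.0
time_s: 23.25
ee_pos: [596.8, 50.4, 118.1]
ee_rot: [179.9, -0.1, 22.8]
force: [0.7, -0.3, 0.0]
gripper_width: 0.4
gripper_force: 0.0
now [596.8  50.4 118.1] [ 1.7995e+02 -1.5000e-01  2.2800e+01] t 23.25 F [ 0.7 -0.3  0. ] w 0.4 0.0
shift [-1.3 -0.7  5.1] turn [ 0.05 -0.15 -0.1 ]
```

Converted, 2 mm is 0.04, -0.5 mm is -0.01.

```bash
python3 drive.py '{"rows":[[-0.01,0,0.04,0,0,0],[0,0,0.04,0,0,0],[0,0,0,0,0,0],[0,0,0,0,0,0]]}'; python3 drive.py '{"rows":[[0,0,0.02,0,0,0],[0,0,0.02,0,0,0],[0,0,0,0,0,0],[0,0,0,0,0,0]]}';python3 drive.py '{"rows":[[0,0,0.02,0,0,0],[0,0,0.02,0,0,0],[0,0,0,0,0,0],[0,0,0,0,0,0]]}'
```

```text
time_s: 23.65
ee_pos: [595.4, 50.9, 113.0]
ee_rot: [180.0, -0.0, 22.9]
force: [-0.3, -0.7, 0.6]
gripper_width: 0.7
gripper_force: 0.0
time_s: 24.05
ee_pos: [595.2, 50.9, 110.5]
ee_rot: [-180.0, 0.0, 22.9]
force: [0.6, 0.8, 0.3]
gripper_width: 0.7
gripper_force: 0.0
time_s: 24.45
ee_pos: [595.4, 50.9, 110.3]
ee_rot: [180.0, -0.1, 22.9]
force: [-2.8, -0.4, 7.9]
gripper_width: 0.6
gripper_force: 4.2
```

Contact at 110.3, so the hood is home. I back off and hand in.

```bash
python3 drive.py '{"rows":[[0,0,-0.2,0,0,0],[0,0,-0.6,0,0,0],[0,0,-0.8,0,0,0],[0,0,-0.4,0,0,0],[0,0,0,0,0,0],[0,0,0,0,0,0],[0,0,0,0,0,0],[0,0,0,0,0,0]]}'; python3 -c "
from workcell import env
print(env.job_done())"
```

```text
time_s: 25.25
ee_pos: [594.5, 50.8, 207.0]
ee_rot: [-179.9, 0.2, 22.9]
force: [-0.6, 0.1, -0.0]
gripper_width: 0.5
gripper_force: 0.0
the job is handed in; nothing more can be done
None
```

The job is handed in at about 25 s (no verdict was printed): the spool is seated between the studs, and the hood is fully home by touch (rib top at 110.3 mm, 110 expected); the push force rose and then dropped as the clips snapped, but I saw only one of the two clips.

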